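Wind the screw slide to its datum with the removable crank

TASK

Fit the loose crank fully down onto the upright square shaft of the slide and wind it through full turns until the pointer on the carriage stands opposite the fixed pointer on the slide's base. Then take the crank off again and lay it flat on the worktop, clear of the slide, knob up. Do not knock over the mug.

Things in the scene. Friction and masses are not known exactly. Their poses are not given: they have to be found in the camera images.
- slide_unit: Fixed screw slide: grey base 140 x 320 x 14 mm, long along its own y; origin: centre of its underside. At -y the drive box (76 x 60 mm, top at 46 mm) with the upright square shaft at (0, -130 mm). A carriage (80 x 80 mm, top at 44 mm) bearing a vee block and bar (top at 81 mm) runs along y. Fixed pointer on the base's -x edge, top at 41 mm; end bearing at +y, 44 mm high.
- crank: Loose dark steel crank, 0.33 kg. Origin: centre of its hub's underside, z up as it lies, knob up. Hub: block 40 x 40 x 34 mm high, sides along its x and y; a square socket 20.4 mm wide runs through it along z, sides parallel to the hub's. A flat arm (20 wide, 10 mm thick, flush below) runs along +x to the knob 70 mm from the origin. Grip the hub across its +y and -y faces.
- crank_knob (a point): Mid-height of the crank's black knob: an upright cylinder 25 mm in diameter that turns freely on its pin, from 12 to 60 mm above the crank's underside (this point is 36 mm above it).
- shaft_seat (a point): On the shaft's axis, top of the round collar (34 mm) on which the fitted hub rests, 56 mm above the worktop; turns with the shaft. The square shaft, 18 mm across flats, rises 34 mm above it, the last 7 mm a round tapered tip; flats square to this frame's x and y. The crank fits in any of the four quarter turns, with 1.2 mm play each side (about 8 degrees of backlash).
- carriage_pointer (a point): Tip of the pointer (a dark flat point, about 18 mm wide) on the carriage's -x side. It moves along the slide unit's y.
- datum_pointer (a point): Tip of the fixed pointer (same shape) on the slide's base, facing the carriage; the two tips pass 5 mm apart. Job done when the carriage pointer has the same place along the slide unit's y.
- carriage (a joint): Position of the carriage along the slide unit's +y (away from the square shaft), 0 to 0.080 m. The pointers face each other at 0.055 m; it starts 31 to 43 mm short of that.
- drive_shaft (a joint): Turn of the square shaft in rad, growing clockwise seen from above; 18 mm of carriage travel away from the shaft per clockwise turn (0 to 27.9 rad). Friction 0.12 N m (about 2 N at the knob); it stays where it is left, and the carriage cannot be pushed along by hand.
- mug: Ceramic mug 82 x 118 x 96 mm standing at the left; origin: centre of its underside, z up. Not to be knocked over.

How it is judged:
On the way, in this order (a step that is already met when the one before it is completed fails the run):
1. the crank is fully down on the square shaft (horizontal distance between crank and shaft_seat below 0.005 m and z of crank in the frame of shaft_seat between -0.004 and 0.005 m and angle between crank's own z axis and vertical below 0.15 rad), for 0.2 s.
2. with the crank still on the shaft, the carriage has been wound to the datum (horizontal distance between crank and shaft_seat below 0.008 m and z of crank in the frame of shaft_seat below 0.015 m and value of joint carriage between 0.052 and 0.058 m), for 0.2 s.
At the end, for the whole second after the job is handed in: The carriage pointer is within 3 mm of the fixed pointer along the slide; the crank lies flat on the worktop at rest, knob up (underside within 5 mm of the top, tilt under 0.1 rad), not touching the slide and its hub more than 80 mm from the shaft (value of joint carriage between 0.052 and 0.058 m and height (world z) of crank between -0.005 and 0.005 m and angle between crank's own z axis and vertical below 0.1 rad and horizontal distance between crank and shaft_seat above 0.08 m and linear speed of crank below 0.02 m/s and contact force between crank and slide_unit below 0.1 N).
It fails at once if the mug is knocked over (angle between mug's own z axis and vertical above 0.6 rad).
It also fails if it takes over 72 s, if anything falls off the work surface, if the arm or the gripper's body presses on something with over 40 N, if the wrist force passes 120 N, or if a joint passes its speed limit or range.

ROBOT

A 6-joint arm with a two-finger parallel gripper is mounted at the origin on a cart in front of the work surface, level with it; the furniture and walls round the work are solid. World frame = base frame: x ahead of the robot, y to its left, z up, the work surface at z = 0. Lengths are in m, angles in rad, forces in N, time in s.
With the tool pointing down it reaches from about 0.425 to 0.95 m from the base axis. Payload 3.5 kg.
Tool frame: the origin (TCP) lies at the very end of the fingers, on their centre line; the grasp point (between the pads) lies 19 mm behind it; z points along the fingers, y is the line along which they close (so a half turn about z gives the same grasp; the last joint's range is limited). The gripper opens to 85 mm and grips with 20 to 120 N. Pads are 22 mm wide; open, the fingers measure 114 mm over their backs; the gripper's body (76 mm by 85 mm) begins 54 mm behind the grasp point. The pads swing forward as they close: fully open they stand 13 mm farther back than shut.
Start: joints at [-1.388, 0.286, 1.577, -0, 1.279, -0.15], TCP at [0.221, -0.638, 0.208] pointing down, gripper open.
Joint ranges: [-2.77, 2.77], [-0.9, 2.22], [0.21, 2.48], [-1.53, 4.67], [0.24, 2.81], [-2.84, 2.84]. Speed limits (rad/s): [2.79, 2.79, 3.14, 3.14, 3.14, 3.14].

INTERFACE

Orientations are given as a unit quaternion [x, y, z, w].
In Python, from plant import ctrl gives the robot as it stands.
- The arm moves only by the shell command python3 inch.py 'ROWS' [FORCE]. ROWS is a JSON list of rows, 1 to 10 of them, each of 7 numbers: dx, dy, dz in m, then a rotation vector rx, ry, rz in rad, then the opening from 0.0 (shut) to 1.0 (fully open); each row is the pose to reach, as a shift and turn from the pose commanded when the command began, along the tool's axes at that moment; what a row does not reach only later rows make up. A row lasts 1/8 s, in which the tool goes at most 0.0625 m and 0.188 rad, less where a joint would pass 70% of its speed; a pose out of reach is approached as far as the arm can. The fingers move at their own pace and stop on an object; FORCE is the grip in N (left out, the last holds). Time passes only in rows, so rows that do not move let the fingers close. It prints the time, the measured TCP pose, the force, the opening and the grip force at its end.
- ctrl.get_state(): the state, without advancing time (a new reading comes with each control period).
- ctrl.read_camera(name): name is "scene" or "side" or "wrist"; returns a dict with "pixels" (400x640x3 uint8, red, green, blue), "camera_matrix" (3x3 intrinsics, pixels), "xyz" and "orientation" of the camera in the world. Camera axes: x right, y down, z forward; pixel columns grow to the right and rows downward; lengths in m; the calibration is good to about 2 mm. The wrist camera is an equidistant fisheye: a pixel r from the principal point sees the ray r / f radians off the axis. A picture is of the moment at which its call begins. There is no depth.
- ctrl.sign_off(): hands the job in; it is judged then, once.
The state is a dict: "time": time; "qpos": joint angles; "dq": joint speeds; "joint_efforts": joint torques, N m; "eef_pos": TCP position; "tcp_rot": TCP orientation; "contact_force": force on the tool from outside, world axes, zero at the start; "wrist_torque": the same for the moment, N m; "opening": opening from 0.0 (shut) to 1.0 (fully open); "finger_force": force on a finger pad.
Only numpy, scipy, OpenCV 4.12 (cv2) and the standard library are available. Lean on these libraries where they do the work, as an engineer would, in place of code of your own. Each camera call takes 0.05 s, during which the arm holds its last target. There are 200 camera calls.

## Working session

There is one attempt and no reset: what is moved stays moved. The work goes in short steps, Python scripts to look and compute and a shell command to move; the robot and the scene stay as the last step left them, time stands still between calls to the robot, and variables do not carry over. Pictures are saved under pics/ and viewed, at most 10 in all, crops included, and the job is handed in when it is done.

```bash
ls; mkdir -p pics
python3 - <<'E'
from plant import ctrl
import cv2
for n in ("scene","side","wrist"):
    r=ctrl.read_camera(n); cv2.imwrite(f"pics/{n}0.png",r["pixels"][:,:,::-1]); print(n,r["camera_matrix"],r["xyz"],r["orientation"])
print(ctrl.get_state())
E
```

```text
inch.py
pics
plant.py
scene [[411.18533379   0.         325.0213688 ]
 [  0.         411.18533379 206.88805381]
 [  0.           0.           1.        ]] [-0.32817422  0.66937993  0.74191387] [-0.41619075  0.7801147  -0.41073109  0.22250009]
side [[436.03115      0.         318.72972316]
 [  0.         436.03115    201.77622386]
 [  0.           0.           1.        ]] [0.52363418 1.07872032 0.72367524] [ 0.00775712  0.88311876 -0.46907307  0.00339588]
wrist [[309.70691629   0.         319.41861068]
 [  0.         309.70691629 204.04036166]
 [  0.           0.           1.        ]] [ 0.29272677 -0.61274004  0.37391503] [ 0.8050757  -0.57356838 -0.08916357  0.12215681]
{'time': 0.15, 'qpos': array([-1.38802586e+00,  2.87037189e-01,  1.57786388e+00, -2.98252272e-05,
        1.27858124e+00, -1.50000914e-01]), 'dq': array([ 1.86618274e-04, -4.64984686e-03, -5.32814368e-03,  1.18601790e-03,
       -4.26534281e-04, -3.03204346e-05]), 'joint_efforts': array([ 1.72185270e-05, -4.06601214e+01, -2.93141484e+01, -2.22803947e-04,
        3.93086855e-03, -6.76332633e-06]), 'eef_pos': array([ 0.22041462, -0.6374044 ,  0.2065024 ]), 'tcp_rot': array([ 9.86188652e-01,  1.65623219e-01, -2.97545546e-05, -9.44466890e-04]), 'contact_force': array([-0.66704381, -0.00830718,  0.09406323]), 'wrist_torque': array([-0.01477995,  0.00924377, -0.02919856]), 'finger_force': 0.0, 'opening': 1.0017025946355145}
```
View pics/scene0.png

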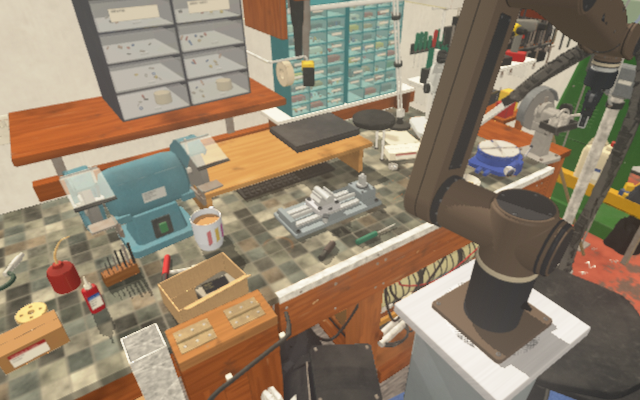

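View pics/side0.png

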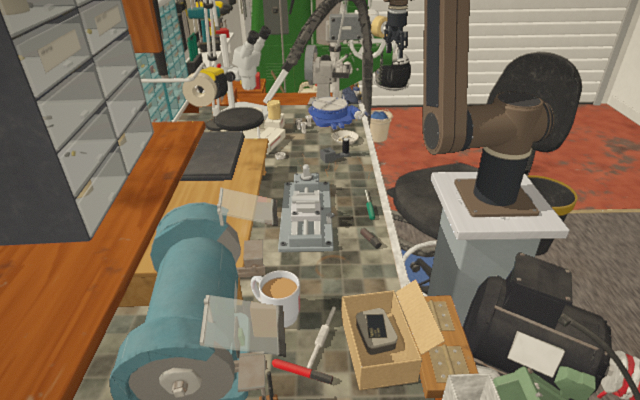

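The side view shows the slide at (306,215), shaft end at about (307,172), and a dark object with a black knob at about (345,145), probably the crank. The mug is at (278,290). In the scene view the slide is at (330,205) and the arm hides the crank.

Run:
```python
import cv2,numpy as np
s=cv2.imread("pics/side0.png"); c=cv2.imread("pics/scene0.png"); w=cv2.imread("pics/wrist0.png")
a=cv2.resize(s[120:260,260:400],(560,560),interpolation=cv2.INTER_CUBIC)
cv2.imwrite("pics/a.png",a)
cv2.imwrite("pics/w1.png",w)
```

View pics/a.png

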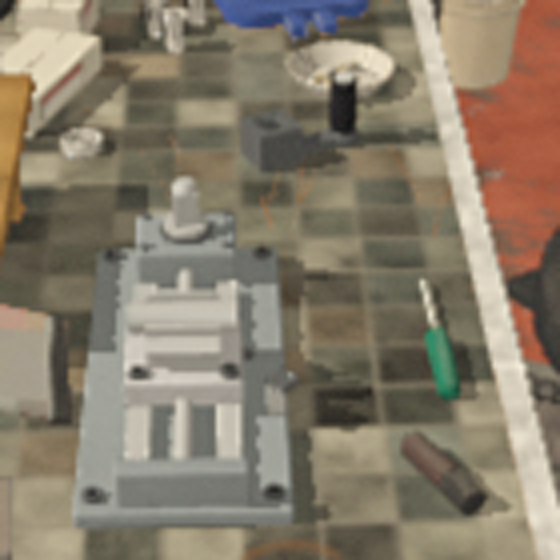

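View pics/w1.png

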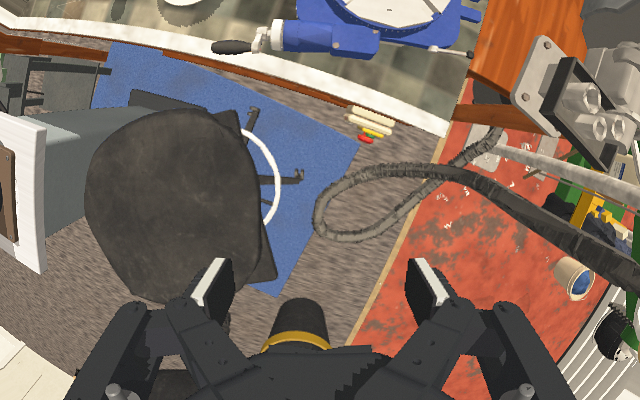

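The crop shows the crank's hub at about side (327,156) with its knob at (345,146), arm toward the robot. The slide base's corners are visible, with the shaft at (306,172) and the pointers on the right-hand edge at about (331,216). The wrist sees no part of the job yet.

```bash
cat > h.py <<'E'
import numpy as np,cv2
from plant import ctrl
from scipy.spatial.transform import Rotation as R
def cam(n): return ctrl.read_camera(n)
def ray(r,u,v,fish):
    K=r["camera_matrix"]; x=(u-K[0,2])/K[0,0]; y=(v-K[1,2])/K[1,1]
    if fish:
        t=np.hypot(x,y); s=np.sin(t)/max(t,1e-9); d=np.array([x*s,y*s,np.cos(t)])
    else: d=np.array([x,y,1.])
    d=R.from_quat(r["orientation"]).apply(d); return np.array(r["xyz"]),d/np.linalg.norm(d)
def plane(r,u,v,z,fish=False):
    o,d=ray(r,u,v,fish); return o+d*(z-o[2])/d[2]
def proj(r,p,fish=False):
    K=r["camera_matrix"]; c=R.from_quat(r["orientation"]).inv().apply(np.array(p)-r["xyz"])
    if fish:
        n=np.hypot(c[0],c[1]); t=np.arctan2(n,c[2]); q=c[:2]/n*t
    else: q=c[:2]/c[2]
    return q[0]*K[0,0]+K[0,2],q[1]*K[1,1]+K[1,2]
def tri(a,b):
    (o1,d1),(o2,d2)=a,b; A=np.stack([d1,-d2],1); s=np.linalg.lstsq(A,o2-o1,rcond=None)[0]
    p,q=o1+s[0]*d1,o2+s[1]*d2; return (p+q)/2,np.linalg.norm(p-q)
def tool(p,q=None):  # delta in tool axes from measured pose to world point p
    s=ctrl.get_state(); T=R.from_quat(s["tcp_rot"]); return T.inv().apply(np.array(p)-s["eef_pos"])
E
python3 - <<'E'
from h import *
np.set_printoptions(precision=4,suppress=True)
r=cam("side")
f=lambda x,y:(260+x/4,120+y/4)
for n,p,z in [("hubtop",(272,125),.034),("knob",(343,80),.06),("shafttip",(183,183),.09),("cornL",(75,522),0),("cornR",(292,522),0),("farL",(100,250),.014),("farR",(277,250),.014),("mug",(None),0)]:
    if p: print(n,plane(r,*f(*p),z))
print("mug",plane(r,280,320,0), plane(r,280,285,.096))
w=cam("wrist"); s=ctrl.get_state(); T=R.from_quat(s["tcp_rot"])
print("cam in tool",T.inv().apply(w["xyz"]-s["eef_pos"]),(T.inv()*R.from_quat(w["orientation"])).as_matrix(), T.as_matrix())
E
```

```text
hubtop [ 0.4872 -0.2483  0.034 ]
knob [ 0.4254 -0.2793  0.06  ]
shafttip [ 0.5586 -0.0505  0.09  ]
cornL [0.6262 0.2265 0.    ]
cornR [0.488  0.2301 0.    ]
farL [ 0.626  -0.0819  0.014 ]
farR [ 0.4882 -0.0774  0.014 ]
mug [0.6087 0.4527 0.    ] [0.6031 0.446  0.096 ]
cam in tool [ 0.0765 -0.     -0.1673] [[-0.0006 -0.9542 -0.2992]
 [ 1.     -0.     -0.0017]
 [ 0.0016 -0.2992  0.9542]] [[ 0.9451  0.3267 -0.0002]
 [ 0.3267 -0.9451  0.0011]
 [ 0.0002 -0.0011 -1.    ]]
```

```bash
python3 inch.py '[[0.04,-0.03,-0.04,0,0,0,1],[0.09,-0.065,-0.05,0,0,0,1],[0.14,-0.1,-0.05,0,0,0,1],[0.19,-0.14,-0.05,0,0,0,1],[0.24,-0.18,-0.05,0,0,-0.05,1],[0.29,-0.21,-0.05,0,0,-0.1,1],[0.335,-0.245,-0.05,0,0,-0.14,1],[0.379,-0.282,-0.05,0,0,-0.14,1],[0.379,-0.282,-0.05,0,0,-0.14,1],[0.379,-0.282,-0.05,0,0,-0.14,1]]'
python3 - <<'E'
from h import *
import pickle
d={n:cam(n) for n in("wrist","side","scene")}; d["s"]=ctrl.get_state(); pickle.dump(d,open("v1.pkl","wb"))
cv2.imwrite("pics/w2.png",d["wrist"]["pixels"][:,:,::-1]); print(d["s"]["eef_pos"])
E
```

```text
time: 1.5
eef_pos: [0.4865, -0.2477, 0.2576]
tcp_rot: [0.972, 0.235, -0.0, 0.0]
contact_force: [0.8, -0.1, -0.3]
opening: 0.999
finger_force: 0.0
[ 0.48601687 -0.24878272  0.25752008]
```

View pics/w2.png

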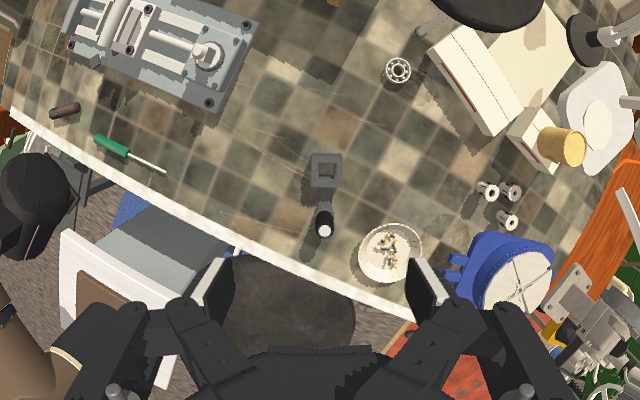

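The wrist view shows the hub at about (326,168), the knob at (324,222), the shaft at (207,55) and the slide's lower-left corner region around (210,100). I'll enlarge both areas in one picture.

Run:
```python
from h import *
w=cv2.imread("pics/w2.png")
a=cv2.resize(w[140:245,295:358],None,fx=5.5,fy=5.5,interpolation=cv2.INTER_CUBIC)
b=cv2.resize(w[5:110,70:150],None,fx=5.5,fy=5.5,interpolation=cv2.INTER_CUBIC)
b=cv2.resize(w[0:70,170:245],None,fx=5.5,fy=5.5,interpolation=cv2.INTER_CUBIC)
o=np.zeros((580,770,3),np.uint8); o[:a.shape[0],:a.shape[1]]=a; o[:b.shape[0],350:350+b.shape[1]]=b
cv2.imwrite("pics/w2c.png",o)
```

```text
(no output)
```

View pics/w2c.png

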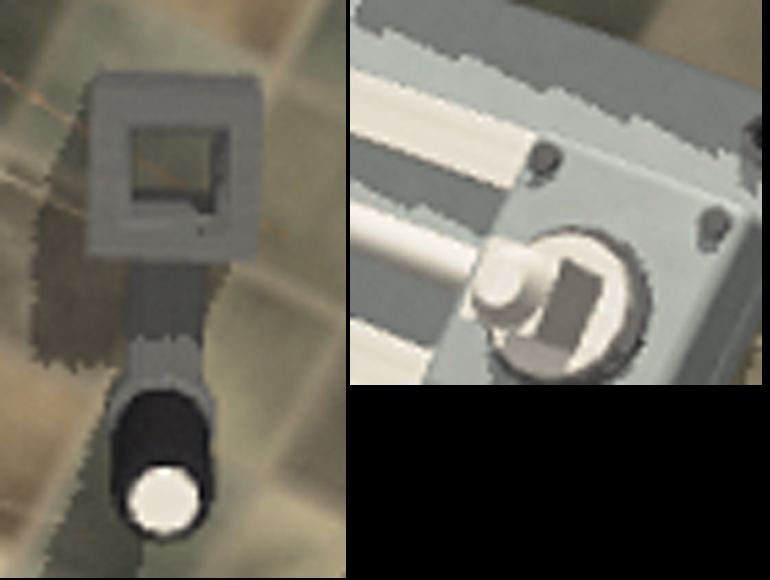

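The crop shows the hub top's front edge from (88,258) to (258,258) in crop pixels and the knob cap at (163,500). In the right-hand part the shaft tip is at (507,285), its lit square flat shows, and the collar is around (570,305).

Run:
```python
from h import *
import pickle
np.set_printoptions(precision=4,suppress=True)
d=pickle.load(open("v1.pkl","rb")); w=d["wrist"]; s=d["side"]
f=lambda x,y:(295+x/5.5-.4,140+y/5.5-.4); g=lambda x,y:(170+(x-350)/5.5-.4,y/5.5-.4)
S=lambda x,y:(260+x/4-.4,120+y/4-.4)
A,B=[plane(w,*f(*p),.034,True) for p in [(88,258),(258,258)]]
print("edge",A,B,np.linalg.norm(A-B),np.degrees(np.arctan2(*(B-A)[[1,0]])))
k=plane(w,*f(163,500),.06,True); print("knobcap",k)
print("knob tri",tri(ray(w,*f(163,500),True),ray(s,*S(343,77),False)))
print("shaft tri",tri(ray(w,*g(500,285),True),ray(s,*S(183,182),False)))
u=(B-A)/np.linalg.norm(B-A); n=np.array([-u[1],u[0],0]); 
for sg in(1,-1):
  c=(A+B)/2+sg*.02*n; print("hub c",c, k-c, np.degrees(np.arctan2(*(k-c)[[1,0]])),np.linalg.norm((k-c)[:2]))
t=R.from_quat(d["s"]["tcp_rot"]).as_matrix(); print(np.degrees(np.arctan2(t[1,0],t[0,0])))
# hub height: near back corner of hub top in side view vs wrist
print("shaft tip@.09",plane(w,*g(500,285),.09,True),plane(s,*S(183,182),.09))
print("collar@.056",plane(w,*g(570,305),.056,True))
# flat edges seen in wrist (lit/dark face lines)
for p,q in [((600,285),(568,352)),((570,262),(600,285)),((545,335),(570,262))]:
  P,Q=plane(w,*g(*p),.056,True),plane(w,*g(*q),.056,True); print(P,Q,np.linalg.norm(P-Q),np.degrees(np.arctan2(*(Q-P)[[1,0]])))
# base corners from side
P,Q=plane(s,*S(75,522),0),plane(s,*S(292,522),0); print("base yaw", np.degrees(np.arctan2(*(P-Q)[[1,0]])))
```

```text
edge [ 0.4612 -0.2472  0.034 ] [ 0.4795 -0.2831  0.034 ] 0.04028541259376495 -62.84086739186668
knobcap [ 0.4237 -0.2862  0.06  ]
knob tri (array([ 0.4254, -0.2857,  0.0617]), np.float64(0.00209549969448975))
shaft tri (array([ 0.5586, -0.0569,  0.0886]), np.float64(0.002670237519449421))
hub c [ 0.4881 -0.256   0.034 ] [-0.0644 -0.0302  0.026 ] -154.9006283651439 0.07113525663710364
hub c [ 0.4525 -0.2743  0.034 ] [-0.0288 -0.0119  0.026 ] -157.5422012916672 0.0311942485972688
26.97600961111592
shaft tip@.09 [ 0.5572 -0.0576  0.09  ] [ 0.5598 -0.0545  0.09  ]
collar@.056 [ 0.5593 -0.0602  0.056 ]
[ 0.566  -0.0647  0.056 ] [ 0.5494 -0.0647  0.056 ] 0.01658437640098538 -179.96183328330747
[ 0.5682 -0.0555  0.056 ] [ 0.566  -0.0647  0.056 ] 0.00952874957936889 -103.68401247495096
[ 0.5509 -0.0577  0.056 ] [ 0.5682 -0.0555  0.056 ] 0.017458225137775663 7.414986393058733
base yaw -1.4968890070268746
```

```bash
python3 inch.py '[[-0.001,0.007,0.06,0,0,0,1],[-0.001,0.007,0.12,0,0,0,1],[-0.001,0.007,0.18,0,0,0,1],[-0.001,0.007,0.22,0,0,0,1],[-0.001,0.007,0.25,0,0,0,1],[-0.001,0.007,0.25,0,0,0,1],[-0.001,0.007,0.25,0,0,0,0],[-0.001,0.007,0.25,0,0,0,0],[-0.001,0.007,0.25,0,0,0,0],[-0.001,0.007,0.25,0,0,0,0]]' 60
```

```text
time: 2.9
eef_pos: [0.4903, -0.2546, 0.0106]
tcp_rot: [0.972, 0.234, 0.001, 0.0]
contact_force: [-1.3, 2.8, 9.3]
opening: 0.146
finger_force: 4.4
```

Run:
```python
from h import *
w=cam("wrist"); s=cam("side"); S=ctrl.get_state()
print(S["opening"],S["finger_force"],S["contact_force"],S["eef_pos"])
a=w["pixels"][:,:,::-1][100:400,160:480]; b=cv2.resize(s["pixels"][:,:,::-1][80:220,260:400],(420,420))
o=np.zeros((420,760,3),np.uint8); o[:300,:320]=a; o[:,330:750]=b; cv2.imwrite("pics/g.png",o)
```

```text
0.004400047058044073 2.218739837408066 [-0.70046332 -0.40160957  5.36406359] [ 0.49046583 -0.25505313  0.0101027 ]
```

View pics/g.png

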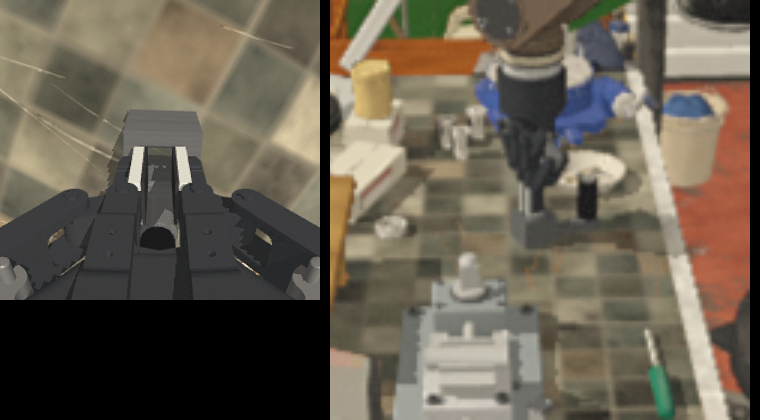

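The picture shows the fingers nearly shut, with the hub at crop (163,130) ahead of them and the knob cap at (157,238) between them. They missed the hub. I'll check where the TCP and the hub project.

Run:
```python
from h import *
np.set_printoptions(precision=4,suppress=True)
w=cam("wrist"); s=cam("side"); S=ctrl.get_state(); T=R.from_quat(S["tcp_rot"]); p=S["eef_pos"]
print(p,S["opening"],T.as_matrix()[:,2])
print("tcp wrist",proj(w,p,True),"side",proj(s,p),"grasp pt",proj(s,p-.019*T.as_matrix()[:,2]))
for n,c in [("hub",[.488,-.256,.034]),("hub0",[.488,-.256,0]),("knob",[.4245,-.286,.06])]: print(n,proj(w,c,True),proj(s,c))
print("cam in tool",T.inv().apply(w["xyz"]-p),(T.inv()*R.from_quat(w["orientation"])).as_matrix())
print("hub front edge now", [plane(w,160+x-.0,100+y,z,True) for x,y,z in[(125,110,0),(203,110,0),(125,150,.034),(203,150,.034)]])
a=w["pixels"][:,:,::-1][180:320,240:400]; cv2.imwrite("pics/g2.png",cv2.resize(a,None,fx=4,fy=4,interpolation=cv2.INTER_CUBIC))
```

```text
[ 0.4905 -0.2552  0.0099] 0.001340681617286351 [ 0.0035 -0.0023 -1.    ]
tcp wrist (np.float64(320.1326429329109), np.float64(242.40634123997205)) side (np.float64(326.99619595986337), np.float64(156.56318649921164)) grasp pt (np.float64(327.00120211204796), np.float64(151.6539746537931))
hub (np.float64(319.4278988499373), np.float64(265.70598009365966)) (np.float64(327.71577169230073), np.float64(150.21241467075703))
hub0 (np.float64(319.3109498999224), np.float64(239.6643465781417)) (np.float64(327.7328033981698), np.float64(158.98954892303303))
knob (np.float64(315.73887553524014), np.float64(389.7990067733965)) (np.float64(345.8876944611048), np.float64(139.1324926583375))
cam in tool [ 0.0764 -0.0001 -0.1677] [[-0.0005 -0.9542 -0.2992]
 [ 1.      0.     -0.0016]
 [ 0.0016 -0.2992  0.9542]]
hub front edge now [array([ 0.496 , -0.2285,  0.    ]), array([ 0.5175, -0.2708,  0.    ]), array([ 0.4881, -0.236 ,  0.034 ]), array([ 0.5063, -0.272 ,  0.034 ])]
```

View pics/g2.png

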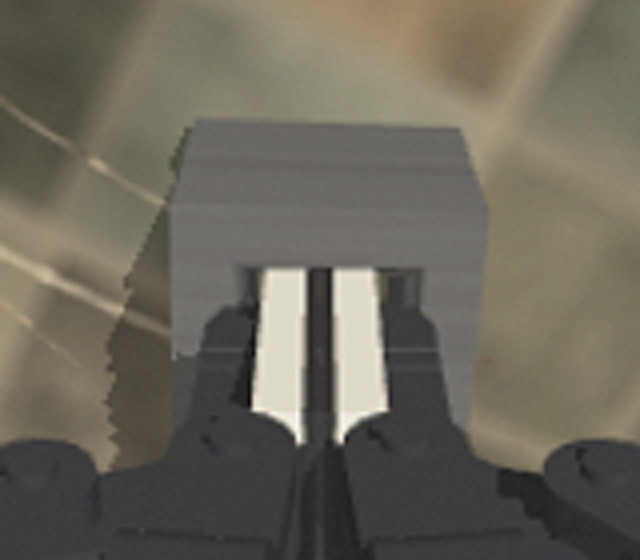

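The picture shows the shut fingers standing inside the hub's square socket, between crop (240,270) and (420,270), with the hub undisturbed. I'll withdraw, open, and go down again with each state checked.

```bash
python3 inch.py '[[0,0,-0.03,0,0,0,0],[0,0,-0.08,0,0,0,0],[0,0,-0.1,0,0,0,0.5],[0,0,-0.1,0,0,0,1],[0,0,-0.1,0,0,0,1],[0,0,-0.1,0,0,0,1],[0,0,-0.1,0,0,0,1]]' 60
python3 - <<'E'
from h import *
np.set_printoptions(precision=4,suppress=True)
w=cam("wrist"); S=ctrl.get_state(); print(S["opening"],S["eef_pos"])
import pickle; pickle.dump((w,S),open("v2.pkl","wb"))
g=cv2.cvtColor(w["pixels"],cv2.COLOR_RGB2HSV)
c=w["pixels"].astype(int)
print("hub px",proj(w,[.488,-.256,.034],True))
m=((c.max(2)-c.min(2)<14)&(c.max(2)>85)&(c.max(2)<135)).astype(np.uint8); m[:150]=0;m[330:]=0;m[:,:230]=0;m[:,410:]=0
m=cv2.morphologyEx(m,cv2.MORPH_OPEN,np.ones((3,3)))
n,l,st,ce=cv2.connectedComponentsWithStats(m)
for i in range(1,n):
  if st[i,4]>150: print(st[i],ce[i])
E
```

```text
time: 3.98
eef_pos: [0.4883, -0.2539, 0.1063]
tcp_rot: [0.972, 0.234, -0.001, -0.001]
contact_force: [-0.2, 0.5, 0.0]
opening: 1.005
finger_force: 0.0
1.0004330243461 [ 0.4885 -0.254   0.1066]
hub px (np.float64(322.20707786266615), np.float64(206.86417952742045))
[ 298  174   51   57 2138] [322.189  202.1239]
[307 247  28  21 310] [321.0194 255.271 ]
```

```bash
python3 inch.py '[[-0.0,0,0.05,0,0,0,1],[-0.0,0,0.08,0,0,0,1],[-0.0,0,0.1,0,0,0,1],[-0.0,0,0.1,0,0,0,1]]' 60; python3 inch.py '[[0,0,0,0,0,0,0.3],[0,0,0,0,0,0,0.3],[0,0,0,0,0,0,0.3]]' 60
```

```text
time: 4.53
eef_pos: [0.4874, -0.2531, 0.0054]
tcp_rot: [0.972, 0.234, -0.002, -0.002]
contact_force: [-0.2, -0.4, 0.3]
opening: 1.005
finger_force: 0.0
time: 4.9
eef_pos: [0.4903, -0.2555, 0.0097]
tcp_rot: [0.972, 0.234, 0.001, 0.002]
contact_force: [-3.4, 4.6, 9.9]
opening: 0.38
finger_force: 4.3
```

Run:
```python
from h import *
w=cam("wrist"); side=cam("side"); S=ctrl.get_state(); print(S["opening"],S["finger_force"],S["eef_pos"],S["contact_force"])
a=cv2.resize(w["pixels"][:,:,::-1][150:330,220:420],None,fx=2,fy=2,interpolation=cv2.INTER_CUBIC)
b=cv2.resize(side["pixels"][:,:,::-1][115:175,295:365],None,fx=5.5,fy=5.5,interpolation=cv2.INTER_CUBIC)
o=np.zeros((370,800,3),np.uint8);o[:360,:400]=a;o[:330,410:795]=b;cv2.imwrite("pics/g3.png",o)
```

```text
0.3035846686272277 4.350554766970163 [ 0.49007038 -0.25472351  0.01020801] [-2.02026307  2.21856216  8.7797276 ]
```

View pics/g3.png

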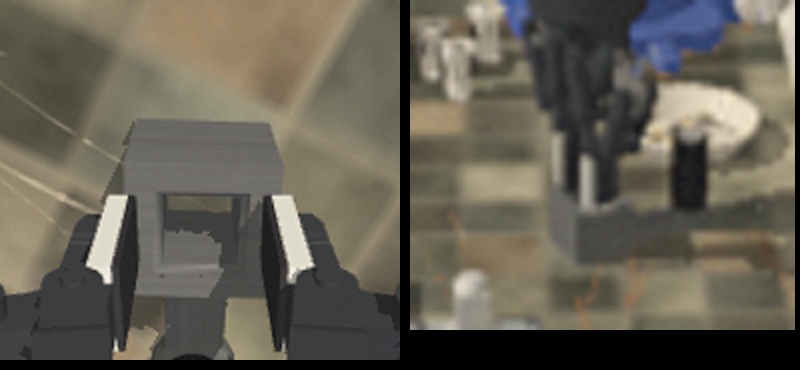

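The left part shows both pads standing beside the hub, at crop (125,200) and (265,200), level with it. The right part shows the near pad ending at the hub's top, at about (587,205), with no grip. The upward force suggests the tips touched the bench while swinging, so I'll open, raise 15 mm and close again.

```bash
python3 inch.py '[[0,0,0,0,0,0,1],[0,0,-0.005,0,0,0,1],[0,0,-0.01,0,0,0,1],[0,0,-0.01,0,0,0,1],[0,0,-0.01,0,0,0,1]]' 60; python3 inch.py '[[0,0,0,0,0,0,0.5],[0,0,0,0,0,0,0.5],[0,0,0,0,0,0,0.5]]' 60;python3 inch.py '[[0,0,0,0,0,0,0.4],[0,0,0,0,0,0,0.4]]'
python3 - <<'E'
from h import *
import pickle
w=cam("wrist"); s=cam("side");S=ctrl.get_state(); print(S["opening"],S["finger_force"],S["eef_pos"],S["contact_force"])
pickle.dump((w,s,S),open("v3.pkl","wb"))
p=w["pixels"].astype(int)
for y in (235,245,250,255,260,270):
  r=p[y,260:390]; m=(r.min(1)>185); xs=np.where(m)[0]+260; print(y,xs.min() if len(xs) else None, xs.max() if len(xs) else None, [int(x) for x in xs[np.where(np.diff(xs)>3)[0]]],[int(x) for x in xs[np.where(np.diff(xs)>3)[0]+1]])
E
```

```text
time: 5.62
eef_pos: [0.4889, -0.2543, 0.0176]
tcp_rot: [0.972, 0.234, -0.0, -0.0]
contact_force: [-0.3, -0.2, -0.3]
opening: 1.001
finger_force: 0.0
time: 6.0
eef_pos: [0.4888, -0.2543, 0.0175]
tcp_rot: [0.972, 0.234, -0.0, -0.0]
contact_force: [0.5, 0.1, -0.3]
opening: 0.505
finger_force: 0.0
time: 6.25
eef_pos: [0.4889, -0.2543, 0.0176]
tcp_rot: [0.972, 0.234, 0.0, 0.0]
contact_force: [-0.3, 0.8, -0.4]
opening: 0.401
finger_force: 0.0
0.3992201750161268 0.0 [ 0.48892178 -0.25428811  0.01763194] [0.33013757 0.22580946 0.67841962]
235 None None [] []
245 None None [] []
250 272 367 [279] [359]
255 270 369 [278] [361]
260 269 370 [277] [362]
270 265 373 [275] [364]
```

```bash
python3 inch.py '[[0,0,0,0,0,0,0.3],[0,0,0,0,0,0,0.25]]' 40;python3 inch.py '[[0,0,0,0,0,0,0.2],[0,0,0,0,0,0,0.2]]'
python3 - <<'E'
from h import *
import pickle
w=cam("wrist"); s=cam("side");S=ctrl.get_state(); print(S["opening"],S["finger_force"],S["eef_pos"],S["contact_force"])
pickle.dump((w,s,S),open("v4.pkl","wb"))
p=w["pixels"].astype(int)
for y in (240,245,250,255,260,270):
  r=p[y,260:390]; m=(r.min(1)>185); xs=np.where(m)[0]+260; print(y,xs.min() if len(xs) else None, xs.max() if len(xs) else None, [int(x) for x in xs[np.where(np.diff(xs)>3)[0]]],[int(x) for x in xs[np.where(np.diff(xs)>3)[0]+1]])
E
```

```text
time: 6.6
eef_pos: [0.4889, -0.2543, 0.0176]
tcp_rot: [0.972, 0.234, 0.0, 0.0]
contact_force: [0.0, -0.4, -0.1]
opening: 0.253
finger_force: 0.0
time: 6.85
eef_pos: [0.4889, -0.2543, 0.0176]
tcp_rot: [0.972, 0.234, 0.0, 0.0]
contact_force: [-0.4, -0.4, -0.1]
opening: 0.202
finger_force: 0.0
0.20096194597021436 0.0 [ 0.48893878 -0.25430224  0.01764525] [-0.24578889 -0.16585795  0.33141386]
240 None None [] []
245 None None [] []
250 289 350 [297] [342]
255 288 351 [297] [342]
260 287 352 [296] [343]
270 285 353 [295] [344]
```

The pads closed to 27 mm with no contact while the hub is 40 mm wide. The pads' visible ends (wrist row 248, side (327,152)) and the earlier 5–10 N upward force at eef z = 0.010 all fit tips resting on the hub's top. So the real tips are about 24 mm behind the reported TCP. I'll open and go 31 mm deeper in steps, watching the force.

```bash
python3 inch.py '[[0,0,0,0,0,0,0.7],[0,0,0,0,0,0,0.7],[0,0,0,0,0,0,0.7],[0,0,0.015,0,0,0,0.7],[0,0,0.015,0,0,0,0.7]]' 60;python3 inch.py '[[0,0,0.01,0,0,0,0.7],[0,0,0.016,0,0,0,0.7],[0,0,0.016,0,0,0,0.7]]';python3 inch.py '[[0,0,0,0,0,0,0.4],[0,0,0,0,0,0,0.2],[0,0,0,0,0,0,0.1],[0,0,0,0,0,0,0],[0,0,0,0,0,0,0]]'
```

```text
time: 7.58
eef_pos: [0.4875, -0.2532, 0.0006]
tcp_rot: [0.972, 0.234, -0.001, -0.002]
contact_force: [-0.4, 0.4, -0.6]
opening: 0.699
finger_force: 0.0
time: 7.95
eef_pos: [0.4884, -0.2539, -0.0142]
tcp_rot: [0.972, 0.234, -0.001, -0.001]
contact_force: [0.0, 0.2, -0.5]
opening: 0.698
finger_force: 0.0
time: 8.57
eef_pos: [0.4896, -0.2549, -0.0126]
tcp_rot: [0.972, 0.234, 0.001, 0.001]
contact_force: [1.1, -1.1, 3.2]
opening: 0.458
finger_force: 61.1
```

Gripped: opening 0.458 is about 39 mm at 61 N. I'll lift and go to a look-out beside the shaft, turning towards its flats.

```bash
python3 inch.py '[[0,0,-0.03,0,0,0,0],[0,0,-0.08,0,0,0,0],[0.01,-0.02,-0.115,0,0,0,0],[0.025,-0.065,-0.115,0,0,0.1,0],[0.045,-0.11,-0.115,0,0,0.25,0],[0.06,-0.155,-0.115,0,0,0.4,0],[0.07,-0.185,-0.115,0,0,0.41,0],[0.07,-0.185,-0.115,0,0,0.41,0],[0.07,-0.185,-0.115,0,0,0.41,0]]'
python3 - <<'E'
from h import *
import pickle
w=cam("wrist");s=cam("side");c=cam("scene");S=ctrl.get_state(); print(S["opening"],S["finger_force"],S["eef_pos"],S["contact_force"],S["qpos"])
pickle.dump((w,s,c,S),open("v5.pkl","wb"))
x,y=proj(w,[.5585,-.0585,.073],True); print(x,y); x,y=int(x),int(y)
a=cv2.resize(w["pixels"][:,:,::-1][max(0,y-50):y+50,x-50:x+50],(550,550),interpolation=cv2.INTER_CUBIC)
b=cv2.resize(w["pixels"][:,:,::-1],(0,0),fx=.39,fy=.39)
o=np.zeros((600,800,3),np.uint8); o[:550,:550]=a; o[:b.shape[0],550:550+b.shape[1]]=b
sc=cv2.resize(s["pixels"][:,:,::-1][155:260,275:340],None,fx=3.3,fy=3.3,interpolation=cv2.INTER_CUBIC); o[170:170+sc.shape[0],560:560+sc.shape[1]]=sc
print(y-50,x-50); cv2.imwrite("pics/f.png",o)
E
```

```text
time: 9.7
eef_pos: [0.4661, -0.0576, 0.1006]
tcp_rot: [0.999, 0.032, -0.001, -0.0]
contact_force: [0.8, -0.3, -4.1]
opening: 0.454
finger_force: 61.6
0.4578722393483017 61.60658190026879 [ 0.46688302 -0.05847674  0.10129196] [ 0.1672486   0.12660716 -3.68772029] [-3.40643108e-01 -5.18773509e-02  2.15519973e+00 -1.45222149e-04
  1.03900863e+00  1.16870090e+00]
330.60412884359675 84.86652452508005
34 280
```

View pics/f.png

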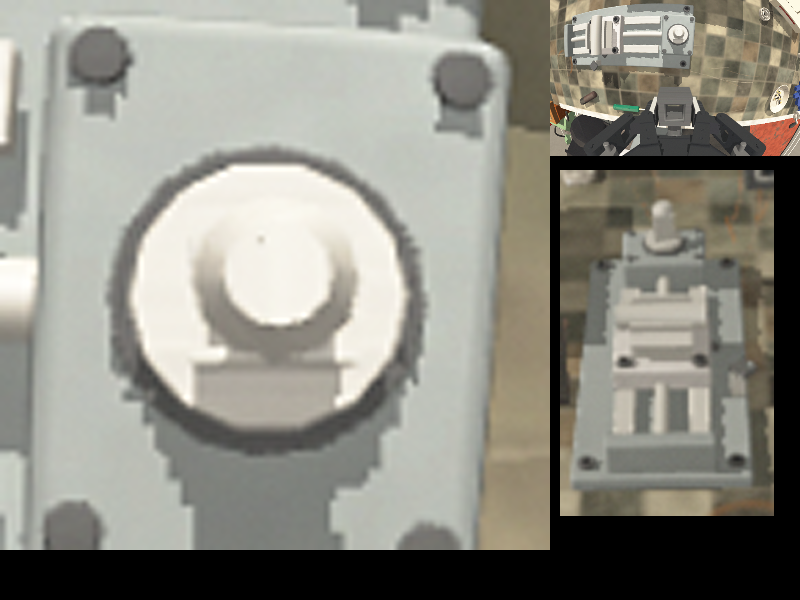

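The overhead crop shows the shaft tip at (277,273), the collar's circle centred at about (267,300), and the flat's edge level from (195,365) to (350,363). The box edge runs from (55,20) to (490,45). So the flats are aligned with the tool now, and only the position offset is needed.

Run:
```python
from h import *
import pickle
np.set_printoptions(precision=4,suppress=True,linewidth=200)
w,s,c,S=pickle.load(open("v5.pkl","rb")); T=R.from_quat(S["tcp_rot"]); e=S["eef_pos"]; tl=lambda p:T.inv().apply(np.array(p)-e)
f=lambda x,y:(280+x/5.5-.4,34+y/5.5-.4)
a=plane(w,*f(277,273),.09,True); b=plane(w,*f(267,300),.056,True); print("tip",a,tl(a),"collar",b,tl(b))
print("tri",tri(ray(w,*f(277,273),True),ray(s,306.2,164.6,False)))
for p,q in [((55,20),(490,45)),((195,365),(350,363))]:
  P,Q=[plane(w,*f(*t),.046,True) for t in(p,q)]; print("yaw",np.degrees(np.arctan2(P[0]-Q[0],-(P[1]-Q[1])))*-1)
g=cv2.cvtColor(w["pixels"],cv2.COLOR_RGB2GRAY).astype(int)
for col in (300,320,340): print(col,g[210:310:2,col])
for row in (235,245,255,285): print(row,g[row,270:374:2])
for z in(0,.034): 
  for x in(.02,.0102,-.0102,-.02): print(z,x,proj(w,e+T.apply([x,0,-.0126-z]),True),proj(w,e+T.apply([x,.02,-.0126-z]),True))
# pointers seen in wrist: print slide yaw refs
cv2.imwrite("pics/w5.png",w["pixels"][:,:,::-1])
```

```text
tip [ 0.558  -0.0576  0.09  ] [0.0911 0.0047 0.0112] collar [ 0.5575 -0.0575  0.056 ] [0.0905 0.0046 0.0452]
tri (array([ 0.5577, -0.0576,  0.0899]), np.float64(0.0006944993642080034))
yaw 179.32294960575896
yaw 175.25785023269773
300 [100  98  97  93  96  95  98 110 110 110 110 110 111 106 108 111 109 111 111 110 114 115 111 113 114 114 116 112 110  71  62  59  60  61  61  61  65  66  62 107 110 113 117  64  63  71 109 106 115
 129]
320 [ 64  64  64  94  90  92  93 108 111 110 109 111 111 108 108 111 111 111 111 109 111 116 114 113 116 115 115 113 113  86 117  94  66  68  66  66  66  65  91 109 107 106 112 110 112 113 109 110 136
 143]
340 [178 173 168 165 161 159 147 108 113 109 109 108 112 107 107 109 110 111 111 111 111 114 113 114 114 115 116 116 107  83  58  60  59  60  60  60  61  59  60  60  58  59  57  55  69  85  83  97 140
 123]
235 [115 118 120 124 115 108 108 110 109 110 109 110 110 108 108 109 109 109 108 110 109 109 111 111 111 111 110 110 111 111 110 111 111 110 110 110 111 111 110 110 111 110 112 110 111 113 155 161 165
 163 164 162]
245 [111 116 126 112 112 113 111 
[... 1018 characters left out ...]
7))
0 -0.02 (np.float64(321.20452736639896), np.float64(281.85187414584374)) (np.float64(355.5244875410446), np.float64(281.5675041764695))
0.034 0.02 (np.float64(321.8147504619151), np.float64(244.40005886598286)) (np.float64(368.2885573261597), np.float64(244.147237359487))
0.034 0.0102 (np.float64(321.7204842723949), np.float64(264.50372628788205)) (np.float64(366.87467067956925), np.float64(264.11566111552435))
0.034 -0.0102 (np.float64(321.5245859619851), np.float64(302.08432641663717)) (np.float64(363.83785297222835), np.float64(301.5055741252353))
0.034 -0.02 (np.float64(321.4329877418017), np.float64(318.1327905338986)) (np.float64(362.38115179864167), np.float64(317.49920217888405))
```

```bash
python3 inch.py '[[0.045,0.002,0,0,0,-0.02,0],[0.08,0.005,0,0,0,-0.02,0],[0.093,0.005,0,0,0,-0.02,0],[0.093,0.005,0,0,0,-0.02,0],[0.093,0.005,0,0,0,-0.02,0]]'
python3 - <<'E'
from h import *
S=ctrl.get_state(); T=R.from_quat(S["tcp_rot"])
c=S["eef_pos"]+T.apply([-.0018,-.0005,-.0126]); print("crank",c,"err tool",T.inv().apply(np.array([.5577,-.0576,.056])-c), T.as_rotvec())
E
```

```text
time: 10.48
eef_pos: [0.5588, -0.0568, 0.101]
tcp_rot: [0.999, 0.041, -0.001, -0.0]
contact_force: [-0.9, -0.0, -3.7]
opening: 0.461
finger_force: 61.6
crank [ 0.55695822 -0.05650229  0.11361507] err tool [0.00076645 0.00119194 0.05761287] [-3.13836606 -0.12947951  0.0032447 ]
```

```bash
python3 inch.py '[[0.001,0.001,0.01,0,0,0,0],[0.001,0.001,0.02,0,0,0,0],[0.001,0.001,0.026,0,0,0,0],[0.001,0.001,0.03,0,0,0,0],[0.001,0.001,0.03,0,0,0,0]]'; python3 inch.py '[[0,0,0.005,0,0,0,0],[0,0,0.01,0,0,0,0],[0,0,0.01,0,0,0,0]]'
```

```text
time: 11.1
eef_pos: [0.5609, -0.0577, 0.0712]
tcp_rot: [0.999, 0.041, -0.0, -0.0]
contact_force: [-0.0, -1.3, -3.8]
opening: 0.453
finger_force: 61.7
time: 11.48
eef_pos: [0.5609, -0.0576, 0.0609]
tcp_rot: [0.999, 0.041, -0.0, -0.0]
contact_force: [0.6, -0.2, -3.7]
opening: 0.459
finger_force: 61.7
```

```bash
python3 inch.py '[[0,0,0.007,0,0,0,0],[0,0,0.013,0,0,0,0],[0,0,0.017,0,0,0,0],[0,0,0.018,0,0,0,0],[0,0,0.018,0,0,0,0]]'
```

```text
time: 12.1
eef_pos: [0.5613, -0.0578, 0.0436]
tcp_rot: [0.999, 0.041, 0.0, -0.0]
contact_force: [-1.0, 0.3, -3.0]
opening: 0.454
finger_force: 61.6
```

Run:
```python
from h import *
import pickle
np.set_printoptions(precision=4,suppress=True,linewidth=220)
w,s,c,S=pickle.load(open("v5.pkl","rb"))
print("side guess",plane(s,321,208,.041),plane(s,329.5,214.7,.041))
# slide frame: shaft at (0,-.13), yaw .7deg
yaw=np.radians(.7); M=np.array([[np.cos(yaw),-np.sin(yaw)],[np.sin(yaw),np.cos(yaw)]]); o=np.array([.5577,-.0576])-M@[0,-.13]
print("origin",o)
# rectified top view at z=.041 of the -x edge, from wrist and side : rows = slide x, cols = slide y
def rect(r,fish,z):
  xs=np.arange(-.075,-.035,.001); ys=np.arange(-.08,.06,.001)
  mp=np.array([[proj(r,[*(o+M@[x,y]),z],fish) for y in ys] for x in xs],np.float32)
  return cv2.remap(r["pixels"],mp[...,0],mp[...,1],cv2.INTER_LINEAR),mp
for n,r,fi in(("wrist",w,True),("side",s,False)):
  im,mp=rect(r,fi,.038); g=cv2.cvtColor(im,cv2.COLOR_RGB2GRAY)
  print(n,"cols y=-80..60 step 2mm; rows x=-75.. step 2mm")
  for i in range(0,40,2): print(f"{-75+i:4d}","".join("#" if v<60 else "+" if v<95 else "." if v<140 else " " for v in g[i,::1]))
```

```text
side guess [0.5162 0.0991 0.041 ] [0.4939 0.1312 0.041 ]
origin [0.5561 0.0724]
wrist cols y=-80..60 step 2mm; rows x=-75.. step 2mm
 -75                  ..                .....      ......................................................................       .           +++..
 -73 ..........    ................................................+++++++............................................... .......+........+++....
 -71 ..............................................................+++++++...............................................++++++++++++++++++......
 -69 ...............................................................++++..................................................+++++++++++++++........
 -67 .....................................................................................................................+++++++++++++..........
 -65 .....................................................................................................................+++++++++++............
 -63 ......................................................................................
[... 4224 characters left out ...]
 ...........................................................................++++++++................................
 -43 .....................    .......................................................................++++++++++++++++............................
 -41 ...................      .......................................................................++++++++++++++++............................
 -39 ................         .........................................................................++++++++++++..............................
 -37 ...........                .................................................................................................................
```

```bash
cat > rect.py <<'E'
from h import *
yaw=np.radians(.7); M=np.array([[np.cos(yaw),-np.sin(yaw)],[np.sin(yaw),np.cos(yaw)]]); o=np.array([.5561,.0724])
def show(r,fish,z,y0,y1,x0=-.08,x1=-.03,lv=(60,80,100,130)):
  xs=np.arange(x0,x1,.002); ys=np.arange(y0,y1,.001)
  mp=np.array([[proj(r,[*(o+M@[x,y]),z],fish) for y in ys] for x in xs],np.float32)
  g=cv2.cvtColor(cv2.remap(r["pixels"],mp[...,0],mp[...,1],cv2.INTER_LINEAR),cv2.COLOR_RGB2GRAY)
  print("px range",mp[...,0].min(),mp[...,0].max(),mp[...,1].min(),mp[...,1].max())
  for x,row in zip(xs,g): print(f"{x*1000:4.0f}","".join("#@+. "[int(np.searchsorted(lv,v,side='right'))] for v in row))
E
python3 - <<'E'
from rect import *
import pickle
w,s,c,S=pickle.load(open("v5.pkl","rb"))
for r,f in((w,True),(s,False)): show(r,f,.04,0,.11)
E
```

```text
px range 69.56303 165.3695 130.7298 188.60074
 -80 @@@@@@@@@@@@@@@@@@@@@@######@@++.                                                              .........     .
 -78 ++++++++++@+@@@@@@@@@@@@@@@@@+++.                                                              .... ..+++...++
 -76 ++++......+++++++.+++++++++++.....                      ...                                          .++++++++
 -74 ..................................       ..          +@@.....                                        ..+++++++
 -72 .....................................+....+++++++++@#+.........+++++++++.............+++++++..........++++++++
 -70 ..................................+++++++++++++++@@+.............+++++++++++++++++++++++++++++++++++++++++++++
 -68 ..................................+++++++++++++@@+................++++++++++++++++++++++++++++++++++++++++++++
 -66 ..................................+++++++++++@@+.....................+++++++++++++++++++++++++++++++++++++++++
 -64 ...................................+++++++@@@+........................++++++++++++++++++++++++++++++++++++++++
 -62 .....
[... 4038 characters left out ...]
...................................................   .....
 -42 .................+++++@@@@@@@@@@++++..........................................................................
 -40 .................++++++@@@@@@@@++++...........................................................................
 -38 .......................++++++++...............................................................................
 -36 ..             .........................................                                                   ...
 -34                                       ......+++++++....                                                       
 -32                                     ...+++++@@@@@@++...
```

```bash
python3 inch.py '[[0,0,0,0,0,0,0.8],[0,0,0,0,0,0,0.8],[0,0,-0.045,0,0,0,0.8],[0,0,-0.095,0,0,0,0.8],[-0.04,0,-0.095,0,0,0,0.8],[-0.073,0,-0.095,0,0,0,0.8],[-0.073,0,-0.095,0,0,0,0.8],[-0.073,0,-0.055,0,0,0,0.8],[-0.073,0,-0.025,0,0,0,0.8],[-0.073,0,-0.025,0,0,0,0.8]]'
python3 - <<'E'
from h import *
w=cam("wrist"); S=ctrl.get_state(); e=S["eef_pos"];T=R.from_quat(S["tcp_rot"]); print(e,S["opening"])
p=w["pixels"]; g=cv2.cvtColor(p,cv2.COLOR_RGB2GRAY)
k=np.array([.5577-.07*.9966,-.0576-.07*.082,.116])
print("knob cap pred",proj(w,k,True))
m=(p.min(2)>190).astype(np.uint8); n,l,st,ce=cv2.connectedComponentsWithStats(m[150:,200:440])
for i in range(1,n):
  if st[i,4]>60: q=ce[i]+[200,150]; print(st[i],q,T.inv().apply(plane(w,*q,.116,True)-e))
E
```

```text
time: 13.35
eef_pos: [0.4874, -0.0633, 0.0667]
tcp_rot: [0.999, 0.041, -0.002, -0.001]
contact_force: [0.3, -0.1, 1.0]
opening: 0.8
finger_force: 0.0
[ 0.48877141 -0.06374775  0.06841529] 0.8002806246339539
knob cap pred (np.float64(319.71835562263027), np.float64(286.9605623970401))
[   0    0   63   19 1067] [232.27366448 158.01499531] [ 0.05722607 -0.03497072 -0.04762312]
[ 47  21  29  30 231] [262.38961039 185.47619048] [ 0.04590937 -0.02324247 -0.04761788]
[ 0 29 13 12 72] [206.38888889 183.83333333] [ 0.04686812 -0.04698185 -0.04760722]
[16 28 27  9 70] [229.  181.3] [ 0.04777796 -0.03700264 -0.04761298]
[ 16 103  29  46 433] [229.41801386 273.74595843] [ 0.00503227 -0.04139175 -0.0475694 ]
[195 103  29  46 447] [409.69574944 274.50782998] [ 0.00472534  0.0402267  -0.04760897]
[102 127  34  28 711] [318.63994374 290.9535865 ] [-0.00302313 -0.00098631 -0.04758133]
[ 44 166  31   6 110] [259.66363636 318.32727273] [-0.02002006 -0.02963597 -0.04755086]
[ 51 193  18  11 130] [259.80769231 347.35384615] [-0.04018197 -0.03171328 -0.04753031]
[232 199   8  14  80] [436.3875 356.4375] [-0.05140973  0.06486588 -0.04756659]
```

```bash
python3 inch.py '[[-0.001,-0.001,0,0,0,0,0.3],[-0.001,-0.001,0,0,0,0,0.1],[-0.001,-0.001,0,0,0,0,0],[-0.001,-0.001,0,0,0,0,0]]' 30; python3 inch.py '[[0.0009,-0.011,0,0,0,0,0],[0.0034,-0.0216,0,0,0,0,0],[0.0076,-0.0318,0,0,0,0,0],[0.0134,-0.0411,0,0,0,0,0],[0.0205,-0.0495,0,0,0,0,0],[0.0289,-0.0566,0,0,0,0,0],[0.0382,-0.0624,0,0,0,0,0],[0.0484,-0.0666,0,0,0,0,0],[0.059,-0.0691,0,0,0,0,0],[0.07,-0.07,0,0,0,0,0]]'
```

```text
time: 13.9
eef_pos: [0.4882, -0.0631, 0.0697]
tcp_rot: [0.999, 0.041, 0.001, 0.0]
contact_force: [-0.2, -0.3, 3.2]
opening: 0.273
finger_force: 29.7
time: 15.15
eef_pos: [0.5522, 0.014, 0.0702]
tcp_rot: [0.999, 0.042, 0.0, -0.0]
contact_force: [-2.2, 1.1, 10.6]
opening: 0.278
finger_force: 35.6
```

```bash
python3 inch.py '[[0.0216,0.0034,0,0,0,0,0],[0.0411,0.0134,0,0,0,0,0],[0.0566,0.0289,0,0,0,0,0],[0.0666,0.0484,0,0,0,0,0],[0.07,0.07,0,0,0,0,0],[0.0666,0.0916,0,0,0,0,0],[0.0566,0.1111,0,0,0,0,0],[0.0411,0.1266,0,0,0,0,0],[0.0216,0.1366,0,0,0,0,0],[0,0.14,0,0,0,0,0]]'; python3 inch.py '[[-0.0216,-0.0034,0,0,0,0,0],[-0.0411,-0.0134,0,0,0,0,0],[-0.0566,-0.0289,0,0,0,0,0],[-0.0666,-0.0484,0,0,0,0,0],[-0.07,-0.07,0,0,0,0,0],[-0.0666,-0.0916,0,0,0,0,0],[-0.0566,-0.1111,0,0,0,0,0],[-0.0411,-0.1266,0,0,0,0,0],[-0.0216,-0.1366,0,0,0,0,0],[0,-0.14,0,0,0,0,0]]'
python3 - <<'E'
from rect import *
import pickle
s=cam("side");w=cam("wrist");pickle.dump((w,s,ctrl.get_state()),open("v6.pkl","wb"))
show(s,False,.04,0.01,.09,-.06,-.036)
show(w,True,.04,0.01,.09,-.06,-.036)
E
```

```text
time: 16.4
eef_pos: [0.5666, -0.1279, 0.072]
tcp_rot: [0.999, 0.041, 0.005, 0.001]
contact_force: [2.1, -0.8, 8.1]
opening: 0.276
finger_force: 33.1
time: 17.65
eef_pos: [0.5532, 0.0135, 0.0708]
tcp_rot: [0.999, 0.043, 0.001, 0.001]
contact_force: [-1.9, -4.4, 10.1]
opening: 0.271
finger_force: 34.4
px range 320.26196 329.42004 204.57027 221.79008
 -60                                ....++++@@@@++++++++++++...                      
 -58                                 ....++++++++++++++++++++....                    
 -56                                 ......+++++++++++@@+++++....                    
 -54                                 .......++++++++++@+++++...                      
 -52                                ........++++++++++++++++.........................
 -50                                .................++++............................
 -48                               ..................................................
 -46   ...........               ....................................................
 -44 .................      ..........++++++++++..............
[... 659 characters left out ...]
  .++++++++++
 -52 ......................................  .                            +++++++++++
 -50 ..... ...........  ..................  ..                                       
 -48 .. .. ......        . .      ......    ..                                       
 -46 .    . ..      . .....              +....                                       
 -44 .    .. ....   .. ...      ..       @@+..                                       
 -42  . .. ..... . .......... ....       @@+..                                    .. 
 -40    .....@@@+.             ...          ..                            .@@....... 
 -38  ....+@###@@+.            ...          ..                                ......
```

```bash
python3 inch.py '[[0.0216,0.0034,0,0,0,0,0],[0.0411,0.0134,0,0,0,0,0],[0.0566,0.0289,0,0,0,0,0],[0.0666,0.0484,0,0,0,0,0],[0.07,0.07,0,0,0,0,0],[0.0666,0.0916,0,0,0,0,0],[0.0566,0.1111,0,0,0,0,0],[0.0411,0.1266,0,0,0,0,0],[0.0216,0.1366,0,0,0,0,0],[0,0.14,0,0,0,0,0]]'; python3 inch.py '[[-0.0216,-0.0034,0,0,0,0,0],[-0.0411,-0.0134,0,0,0,0,0],[-0.0566,-0.0289,0,0,0,0,0],[-0.0666,-0.0484,0,0,0,0,0],[-0.0666,-0.0484,0,0,0,0,0]]'
python3 - <<'E'
from rect import *
import pickle
s=cam("side");w=cam("wrist");c=cam("scene");pickle.dump((w,s,c,ctrl.get_state()),open("v7.pkl","wb"))
show(s,False,.04,0.03,.09,-.062,-.032,(65,75,90,110))
show(w,True,.04,0.03,.09,-.062,-.032)
show(c,False,.04,0.03,.09,-.062,-.032)
E
```

```text
time: 19.0
eef_pos: [0.5665, -0.1279, 0.072]
tcp_rot: [0.999, 0.041, 0.005, 0.001]
contact_force: [2.6, -0.0, 10.1]
opening: 0.272
finger_force: 33.2
time: 19.62
eef_pos: [0.4943, -0.0823, 0.0705]
tcp_rot: [0.999, 0.042, 0.003, -0.0]
contact_force: [1.0, 0.5, 7.6]
opening: 0.274
finger_force: 32.5
px range 318.987 330.18216 208.68414 221.82709
 -62                 ..++@@@@@@@@@@@@++++...                     
 -60                   ..++@@@@@@@@@@@++..                       
 -58                     ..++@@@@@#@@@@@+..                      
 -56                       ..+@@@@@@@@++..                       
 -54                        ..+++@@@+++..                        
 -52                         ...++@+++....                       
 -50                            ...........                      
 -48                             ..........          ......      
 -46                            ...........                ...   
 -44           .......    .......++++........                    
 -42 ........................++++@@@@++++......                ..
 -40 ......        .........
[... 1551 characters left out ...]
.....                              
 -54                    .........                                
 -52                       ....                                  
 -50                                                             
 -48                                                             
 -46                                                             
 -44                          .......                            
 -42                         .........                           
 -40                        .........                            
 -38                       ..........                            
 -36                                                             
 -34
```

The pointers now stand within a few mm. The wrist view suggests an overshoot of 2–4 mm, but its slant makes that uncertain. I'll let go and look from straight above.

```bash
python3 inch.py '[[0,0,0,0,0,0,0.8],[0,0,0,0,0,0,0.8],[0,0,0,0,0,0,0.8],[0,0,-0.04,0,0,0,0.8],[-0.01,-0.05,-0.06,0,0,0,0.8],[-0.02,-0.1,-0.06,0,0,0,0.8],[-0.03,-0.15,-0.06,0,0,0,0.8],[-0.041,-0.2,-0.06,0,0,0,0.8],[-0.041,-0.216,-0.06,0,0,0,0.8],[-0.041,-0.216,-0.06,0,0,0,0.8]]'
python3 - <<'E'
from rect import *
import pickle
w=cam("wrist");S=ctrl.get_state();pickle.dump((w,S),open("v8.pkl","wb"));print(S["eef_pos"],w["xyz"])
show(w,True,.04,0.03,.09,-.066,-.034)
E
```

```text
time: 21.02
eef_pos: [0.4338, 0.1282, 0.1284]
tcp_rot: [0.999, 0.042, -0.0, 0.0]
contact_force: [0.6, -0.3, -0.0]
opening: 0.8
finger_force: 0.0
[0.43408443 0.12739939 0.12846696] [0.50998008 0.13460169 0.29594902]
px range 286.18228 360.58658 96.51888 137.76047
 -66 ...............+@@@@@@@@@@@+@+@@@@@@++++++++++++++++++++++++
 -64 ..............+@@@@@@@@@+@+++@@@@+@@@.......................
 -62  ...    .   . .+@@@+@@@++@@@@@@+@@@+...        .           .
 -60 ..... ......... .++@@+++@@@@+@+@@@++. ..                    
 -58 ..... .........   ..+@@@@@++@@@@+. .....                    
 -56   ...................+@@++++@@+.. ....                      
 -54  ...................  .++@@@+.  . . .                     ..
 -52 ...........  ....    .. .++.    ....                        
 -50  ... ...             .......                                
 -48     ....             .   ...   .                            
 -46      ....   .              ..                               
 -44      .....    ....   ..  .+@@+.          .                  
 -42      .....    .......  .+@@@@@@+. .                         
 -40      ......  . .......++@+@@@@@@++...                       
 -38                      ...............                      ..
 -36
```

From straight above, the datum tip is at slide y = 55.8 mm and the carriage tip at 57.8 mm, in the same scale. That is about 2 mm past. I'll grip the hub square to the crank (yaw 21°), wind back about 48° including backlash, and check again.

```bash
python3 inch.py '[[0.03,0.05,0,0,0,0,0.8],[0.055,0.1,0,0,0,-0.1,0.8],[0.08,0.15,0,0,0,-0.2,0.8],[0.109,0.194,0,0,0,-0.288,0.8],[0.109,0.194,0,0,0,-0.288,0.8],[0.109,0.194,0,0,0,-0.288,0.8]]'
python3 - <<'E'
from h import *
w=cam("wrist");S=ctrl.get_state();T=R.from_quat(S["tcp_rot"]);e=S["eef_pos"];print(e,T.inv().apply(np.array([.559,-.057,.0])-e),np.degrees(2*np.arctan2(S["tcp_rot"][1],S["tcp_rot"][0])))
# crank yaw from the knob cap: white blob nearest the prediction
p=w["pixels"]; a=np.radians(201.3); k=np.array([.559+.07*np.cos(a),-.057+.07*np.sin(a),.116]); q0=proj(w,k,True); print("pred",q0)
m=(p.min(2)>190).astype(np.uint8); n,l,st,ce=cv2.connectedComponentsWithStats(m)
i=min((i for i in range(1,n) if 80<st[i,4]<1500),key=lambda i:np.hypot(*(ce[i]-q0))); P=plane(w,*ce[i],.116,True); print(st[i],ce[i],P,np.degrees(np.arctan2(P[1]+.057,P[0]-.559))%360)
E
```

```text
time: 21.82
eef_pos: [0.5578, -0.0576, 0.1279]
tcp_rot: [0.983, 0.183, -0.001, -0.0]
contact_force: [-0.6, 0.9, 0.1]
opening: 0.803
finger_force: 0.0
[ 0.55763492 -0.05678844  0.12804712] [0.00134672 0.00081996 0.12804486] 21.168522456408862
pred (np.float64(319.96007929528935), np.float64(320.4039032978657))
[310 316  20  17 265] [319.82641509 323.91698113] [ 0.49057246 -0.08356129  0.116     ] 201.2145551720482
```

```bash
python3 inch.py '[[0.001,0.001,0.04,0,0,0,0.8],[0.001,0.001,0.083,0,0,0,0.8],[0.001,0.001,0.083,0,0,0,0.8],[0.001,0.001,0.083,0,0,0,0.4],[0.001,0.001,0.083,0,0,0,0],[0.001,0.001,0.083,0,0,0,0],[0.001,0.001,0.083,0,0,0,0]]' 50; python3 inch.py '[[0,0,0,0,0,-0.14,0],[0,0,0,0,0,-0.28,0],[0,0,0,0,0,-0.42,0],[0,0,0,0,0,-0.56,0],[0,0,0,0,0,-0.7,0],[0,0,0,0,0,-0.84,0],[0,0,0,0,0,-0.84,0],[0,0,0,0,0,-0.84,0]]'
python3 - <<'E'
from rect import *
import pickle
w=cam("wrist");s=cam("side");S=ctrl.get_state();pickle.dump((w,s,S),open("v9.pkl","wb"))
print(S["qpos"]); show(w,True,.04,0.03,.09,-.066,-.034); show(s,False,.04,0.03,.09,-.062,-.034,(65,75,90,110))
E
```

```text
time: 22.75
eef_pos: [0.5614, -0.0571, 0.0484]
tcp_rot: [0.983, 0.184, 0.002, 0.0]
contact_force: [-1.6, 2.6, 6.5]
opening: 0.455
finger_force: 51.9
time: 23.75
eef_pos: [0.5596, -0.0554, 0.0483]
tcp_rot: [0.823, 0.569, 0.0, -0.002]
contact_force: [-6.1, 7.2, 12.2]
opening: 0.457
finger_force: 52.5
[-0.2804371   0.22896682  1.96407814  0.00354794  0.95118782  0.07832131]
px range 110.343414 167.12213 -39.079903 52.666656
 -66 ++++++..........@@@@+@+++@+++++@@@@@+.       .##############
 -64 .............+@@@@++++@+@@++@@@@+++@...     ################
 -62 ...........++@@#@@@+@@@++++@@@@+++@+..++++@#################
 -60 ..........+++++##@@@@+++@++@@++@@@@++++++###################
 -58 ..........+.....+@@@@@@++@@+++@@@++++++@####################
 -56 ...................@#@@@@+++@+@+++++++######################
 -54   .  .............   @#@@@+@@........#######################
 -52        ............   .@#@@+       #########################
 -50        .........     .....       .##########################
 -48        ......    ...            ############################
 -46        ...
[... 592 characters left out ...]
@@@@@@+++..                        
 -56                      ..++@@@@#@@++...                       
 -54                       ..+@@@@@@+++..                        
 -52                       ..+++++@+++....                       
 -50                        ..............                       
 -48                         .........                           
 -46                       ...........                           
 -44                     ....++++++.......                       
 -42    ....................++++@@@++++.......               ..  
 -40 ............    ......++++++@@+++++.....                    
 -38                    ..................                       
 -36
```

```bash
python3 inch.py '[[0,0,-0.015,0,0,0,0],[0,0,-0.03,0,0,0,0],[0,0,-0.045,0,0,0,0],[0,0,-0.065,0,0,0,0],[0,0,-0.075,0,0,0,0],[0,0,-0.075,0,0,0,0]]' 60
python3 - <<'E'
from rect import *
import pickle
w=cam("wrist");s=cam("side");S=ctrl.get_state();pickle.dump((w,s,S),open("v10.pkl","wb"));T=R.from_quat(S["tcp_rot"])
print(S["eef_pos"],S["contact_force"],T.inv().apply(np.array([.4896,-.2549,-.0076])-S["eef_pos"]))
show(w,True,.04,0.03,.09,-.066,-.034)
E
```

```text
time: 24.6
eef_pos: [0.5606, -0.0578, 0.122]
tcp_rot: [0.822, 0.569, 0.001, 0.001]
contact_force: [-0.3, 0.9, -3.6]
opening: 0.453
finger_force: 61.8
[ 0.55931893 -0.05727021  0.12012964] [-8.78550790e-01  8.15553452e-05 -3.78673635e+00] [-0.20947839  0.0045171   0.12779484]
px range 155.49947 204.72963 -9.101218 62.361504
 -66 ..............++@@@@@@@@@@@@@@@@@@@+..++++..++++++++++++++++
 -64 .............+@@@@@@@@@@@@@@@@@@@+@+....++++++++++++++++++++
 -62 ..............+#@@@@@@@@@+@@@@@@@@@+..++++++++++++++++++++++
 -60 ...............+@#@@@@+@@@@@@+@@@@@+.+++++++++++++++++++++++
 -58 .................+@#@@@@@@@@@++@++...............+.++.......
 -56           ..........@#@@@@@@@@@..           . ...           
 -54 .  ..     .........  .@#@@@@+..                 .           
 -52  ..       .............+@#@..                  ..           
 -50  ..       ......  ........         .                      .#
 -48 .... .. . ...............              ...               @##
 -46   .   .  .                ...                           ####
 -44           ......       .@@@@+...                       #####
 -42            .         .+@@@@@+.                       +######
 -40 .    . . .    .... .+@@@@+@@+..                     ########
 -38 .                            ...                   #########
 -36 @@@.                         ..                   ##########
```

The crank is off the shaft (its weight shows as −3.7 N), and the pointers agree to about 0.5 mm. I'll lay it back where it first lay.

```bash
python3 inch.py '[[-0.04,0.001,0,0,0,0.1,0],[-0.08,0.002,0,0,0,0.25,0],[-0.12,0.003,0,0,0,0.4,0],[-0.16,0.004,0,0,0,0.55,0],[-0.2,0.0045,0,0,0,0.7,0],[-0.2095,0.0045,0.04,0,0,0.74,0],[-0.2095,0.0045,0.09,0,0,0.74,0],[-0.2095,0.0045,0.11,0,0,0.74,0],[-0.2095,0.0045,0.118,0,0,0.74,0],[-0.2095,0.0045,0.118,0,0,0.74,0]]'; python3 inch.py '[[0,0,0.003,0,0,0,0],[0,0,0.007,0,0,0,0],[0,0,0.009,0,0,0,0],[0,0,0.009,0,0,0,0]]'
```

```text
time: 25.95
eef_pos: [0.4901, -0.2547, 0.0022]
tcp_rot: [0.972, 0.233, -0.0, -0.0]
contact_force: [0.3, 0.1, -2.7]
opening: 0.454
finger_force: 61.7
time: 26.45
eef_pos: [0.4908, -0.2551, -0.0055]
tcp_rot: [0.972, 0.233, 0.0, 0.0]
contact_force: [0.5, 1.3, 0.9]
opening: 0.451
finger_force: 62.4
```

Touchdown: the weight is off. I'll release, rise and check.

```bash
python3 inch.py '[[0,0,0,0,0,0,0.8],[0,0,0,0,0,0,0.8],[0,0,0,0,0,0,0.8],[0,0,-0.04,0,0,0,0.8],[0,0,-0.09,0,0,0,0.8],[0,0,-0.15,0,0,0,0.8],[0,0,-0.2,0,0,0,0.8],[0,0,-0.25,0,0,0,0.8],[0,0,-0.26,0,0,0,0.8],[0,0,-0.26,0,0,0,0.8]]'
python3 - <<'E'
from rect import *
w=cam("wrist");s=cam("side");S=ctrl.get_state();print(S["eef_pos"],S["contact_force"])
p=w["pixels"]; q0=proj(w,[.4245,-.286,.06],True); m=(p.min(2)>190).astype(np.uint8); n,l,st,ce=cv2.connectedComponentsWithStats(m)
i=min((i for i in range(1,n) if 30<st[i,4]<1500),key=lambda i:np.hypot(*(ce[i]-q0))); print(q0,st[i],ce[i],plane(w,*ce[i],.06,True))
ps=s["pixels"][125:165,335:355].astype(int).max(2); ys,xs=np.where(ps<45); top=ys.min()+125; print("side knob",xs.mean()+335,top,ys.max()+125, proj(s,[.4245,-.286,.06]))
print("tri",tri(ray(w,*ce[i],True),ray(s,xs[ys<ys.min()+3].mean()+335,top,False)))
show(w,True,.04,0.03,.09,-.066,-.034)
E
```

```text
time: 27.7
eef_pos: [0.4902, -0.2549, 0.2537]
tcp_rot: [0.972, 0.233, 0.0, 0.0]
contact_force: [-0.1, -0.4, -1.3]
opening: 0.798
finger_force: 0.0
[ 0.48928327 -0.25416854  0.25111167] [ 0.52542368  0.83856036 -1.15547014]
(np.float64(318.06154861069854), np.float64(231.24099831859525)) [314 226  11  12 100] [319.13 231.63] [ 0.4246368  -0.28744076  0.06      ]
side knob 345.2241379310345 141 152 (np.float64(345.8876944611048), np.float64(139.1324926583375))
tri (array([ 0.42445846, -0.28836252,  0.05276823]), np.float64(0.004712836157467959))
px range 75.44514 106.39074 40.879402 69.15152
 -66 ++++++++++++++@@@@@@@@@@@@@@@@@@@@@@@+++++++++++++++++++++++
 -64 +++++++++++.+@##@@@@@@@@@@@@@@@@@@@@@+.++++++++++++++@@+++++
 -62 ............++@#@@@@@@@@@@@@@@@@@@@@@++...          ...  ...
 -60 ..............++@@##@@@@@@@@@@@@@@@@+..                     
 -58 ................++@##@@@@@@@@@@@@@+.....                    
 -56 ...................+@@@@@@@@@@@@+.......                    
 -54 ..................  +@@##@@@@@+..........                   
 -52 ......................++@@@@+............                   
 -50 ..........................................                  
 -48 ........................................                    
 -46 .........................................                   
 -44 .......................+###@@@+................  .....      
 -42 .....................+@##@@@@@@+............................
 -40 ..................+@###@@@@@@@@@@++.........................
 -38   ..               ...... ..........      ............      
 -36 ..+@+..                                   .......
```

```bash
python3 -c "
from plant import ctrl
print(ctrl.sign_off())"
```

```text
the job is handed in; nothing more can be done
None
```

The job is handed in, at about 28 s of the 72 s: I fitted the crank, wound the carriage to within about 1 mm of the datum (last wrist views), and laid the crank back flat, knob up, where it first lay, about 0.21 m from the shaft; the arm stayed well away from the mug, and the hand-in returned no verdict.

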